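Draw the chip pan out from under the guard with the chip hook

TASK

The mill's chip pan stands too far back under the bar guard to be gripped. Take the chip hook from its cradle, drop its claw behind the pan's handle bar and draw the pan along its lane, without tipping it, until it meets the two sprung stop buffers; press it squarely into them with a steady pull of about 13 N for about a second, then ease off slowly so that it stays resting against them, and lay the hook back gently in its cradle as it lay. Never load the pan, buffers or tray with more than 20 N, never touch the pan with the gripper, and leave the other things on the bench where they are.

Things in the scene. Friction and masses are not known exactly. Their poses are not given: they have to be found in the camera images.
- guide: Fixed red drip tray with the pan's lane. Origin: on the bench, on the lane's centre line at its near end. x runs along the lane away from the robot, z up. Floor top at z=4 mm, from x=-60 to 350, y=-130 to 130, side rims 16 high. Lane rails 20 high, inner faces y=+-65, x=0 to 225. At x>240 stands a mill cross table with vise, 165 high.
- stops: Fixed slots carrying two stop posts, at guide y=+-50, each 24 mm wide, 53 high, with a sprung pad on its far face (together about 6 N per mm, travel 7 mm). The posts are clamped together anywhere in the slots: the pads' faces lie at x = -15 to 40 mm in this frame (the guide's); this setting is not measured, feel for it. The gap between them, 76 mm, lets the pan's handle and the hook through.
- guard (a point): Centre of the bar guard over the lane (guide frame x=100, y=0, z=125 mm): five round steel bars, 8 mm thick, across the lane at guide x=10, 55, 100, 145, 190, undersides at z=121; posts and side members at y=+-92, tops at z=131. The hook passes beneath the bars, the gripper cannot.
- chip_pan: Loose open steel pan, 100 (x) by 110 (y) by 45 mm high, 0.4 to 0.85 kg, standing in the lane under the guard, a little askew, 5 to 13 cm beyond the buffers; it takes 2 to 6 N to drag. Origin: centre of its underside; x away from the robot. The near wall (x=-50) meets the buffers; on it a U handle of 8 mm round bar: arms at y=+-25, cross bar at x=-85, z=40.
- pan_bar (a point): Middle of the handle's cross bar (centre of the 8 mm bar, along the pan's y), 44 mm above the bench. Behind it (+x) is a free gap 31 mm long up to the pan's near wall and 42 mm wide between the handle's arms, open above and below.
- chip_hook: Loose chip hook, 0.14 kg. Origin: centre of its square black handle, 110 long (x=-55 to 55), 18 wide and high, with a finger guard 36 wide, 26 high at x=-14 to -8. x points from handle to claw. An 8 mm steel shank runs on the handle's axis to x=150, then turns down as an 8 mm claw ending 34 mm below the axis. Lies level in the cradle, claw down. Resting on the pan's bar, its axis is 52 mm above the bench.
- hook_grip (a point): Good place to grip the hook's handle from above, fingers across the tool: hook frame x=12, y=0, z=0 mm, just ahead of the finger guard (which keeps the tool from sliding through the fingers when pulling) and near the centre of mass. Grip with about 50 N; the tool may still shift or nod a few millimetres under load.
- hook_tip (a point): Lower end of the claw, in the hook's frame x=150, y=0, z=-34 mm.
- cradle: Fixed grey rest for the hook. Origin: on the bench, beneath the middle of the hook's handle; x points along the tool to the claw, z up. Base plate 60 wide, 6 thick, x=-65 to 125. Two saddles 12 mm thick: under the handle at x=-45, seat z=49; under the shank at x=100, seat z=54; each with two cheeks 12 high, inner faces y=+-13. Between them the handle is free on both sides.
- rest (a point): Where the hook's origin (handle centre) lies when laid in the cradle: cradle frame x=0, y=0, z=58 mm, with the hook's x along the cradle's x.
- tape_roll: Bystander: roll of paper tape lying flat, 96 mm across, 20 mm high. Origin: centre of its underside.
- marker: Bystander: marker pen lying, 130 mm long, 12 mm thick. Origin: on its underside, near its middle.
- memory_stick: Bystander: black memory stick lying, 50 mm long, 9 mm thick. Origin: on its underside.
- mouse: Bystander: black computer mouse, 100 by 58 by 33 mm. Origin: centre of its underside.
- chuck: Bystander: steel three-jaw chuck standing upright, 92 mm across, 80 mm high. Origin: centre of its underside.
- oil_bottle: Bystander: white oil bottle, 60 mm across, 150 mm high. Origin: centre of its underside.
- screwdriver: Bystander: screwdriver lying on the bench. Origin: on its underside.
There are look-alikes about, which are no part of the job. What is shaped like the cradle but blue is not meant.

How it is judged (in metres and radians):
On the way, in this order (a step that is already met when the one before it is completed fails the run):
1. the claw is dropped behind the handle bar, between it and the pan's near wall (x of hook_tip in the frame of chip_pan between -0.082 and -0.05 m and y of hook_tip in the frame of chip_pan between -0.023 and 0.023 m and z of hook_tip in the frame of chip_pan below 0.03 m), for 0.1 s.
2. the pan is pressed squarely into the stop buffers, by more than 6 N, the hook pulling on it with more than 9 N, for half a second (contact force between chip_pan and stops above 6 N and contact force between chip_hook and chip_pan above 9 N and angle between the x axis of chip_pan and the x axis of guide, either way round below 0.04 rad), for 0.5 s.
At the end, for the whole second after the job is handed in: The pan stands level and at rest, still bearing on the stop buffers (over 0.1 N) and square to the lane within 0.04 rad; the hook lies at rest, released, in both saddles of its cradle, claw down and the same way round as at first, within 20 mm along and 8 mm across of its place (contact force between chip_pan and stops above 0.1 N and x of chip_pan in the frame of guide below 0.1 m and angle between the x axis of chip_pan and the x axis of guide, either way round below 0.04 rad and angle between chip_pan's own z axis and vertical below 0.04 rad and x of chip_hook in the frame of cradle between -0.02 and 0.02 m and y of chip_hook in the frame of cradle between -0.008 and 0.008 m and z of chip_hook in the frame of cradle between 0.053 and 0.062 m and x of hook_tip in the frame of cradle above 0.12 m and y of hook_tip in the frame of cradle between -0.014 and 0.014 m and angle between chip_hook's own z axis and vertical below 0.15 rad and linear speed of each of chip_hook, chip_pan below 0.02 m/s); the robot touches nothing.
It fails at once if the pan is pulled against the stop buffers, or the hook loads the pan, or the tray with its guard and posts, with more than 20 N, or the hook is dropped or slammed into the cradle (60 N) (contact force between any of chip_pan, chip_hook and stops above 20 N or contact force between chip_hook and chip_pan above 20 N or contact force between chip_hook and guide above 20 N or contact force between chip_hook and cradle above 60 N).
It fails at once if the gripper or arm touches the pan (contact force between any of the fingers, the arm and chip_pan above 0.5 N).
It fails at once if the pan is tipped (angle between chip_pan's own z axis and vertical above 0.25 rad).
It fails at once if another thing on the bench is moved more than 2 cm (distance of any of tape_roll, marker, memory_stick, mouse, chuck, oil_bottle, screwdriver from where it was at the start of the episode above 0.02 m).
It also fails if it takes over 72 s, if anything falls off the work surface, if the arm or the gripper's body presses on something with over 40 N, if the wrist force passes 120 N, or if a joint passes its speed limit or range.

ROBOT

A 6-joint arm with a two-finger parallel gripper is mounted at the origin on the work surface. World frame = base frame: x ahead of the robot, y to its left, z up, the work surface at z = 0. Lengths are in mm, angles in rad, forces in N, time in s.
With the tool pointing down it reaches from about 350 to 775 mm from the base axis. Payload 7.3 kg.
Tool frame: the origin (TCP) lies at the very end of the fingers, on their centre line; the grasp point (between the pads) lies 19 mm behind it; z points along the fingers, y is the line along which they close (so a half turn about z gives the same grasp; the last joint's range is limited). The gripper opens to 92 mm and grips with 3 to 60 N. Pads are 19 mm wide; open, the fingers measure 130 mm over their backs; the gripper's body (75 mm by 190 mm) begins 47 mm behind the grasp point.
Start: joints at [1.131, 0.342, 1.524, -0, 1.275, -0.146], TCP at [152.021, 502.528, 226.741] pointing down, gripper open.
Joint ranges: [-2.53, 2.53], [-0.77, 2.02], [0.04, 2.7], [-1, 4.14], [0.28, 2.66], [-3.11, 3.11]. Speed limits (rad/s): [2.57, 2.57, 3.14, 3.14, 3.14, 3.14].

INTERFACE

Orientations are given as [roll, pitch, yaw] about the fixed x, y, z axes, in that order (R = Rz(yaw) Ry(pitch) Rx(roll)).
In Python, from plant import * gives the robot as it stands.
- The arm moves only by the tool arm_command, never from a script. Its arguments are lists of equal length, an entry for each row: "gripper": the finger opening in mm, from 0 to 91.8; "dp": the shift along the tool's x, y, z in units of 25 mm (1.0 is 25 mm), a list of three; "twist": the turn about the tool's z in units of 5 degrees (1.0 is 5 degrees). A call has exactly 5 rows; each row shifts and turns the commanded pose from where the row before left it, along the tool's axes as they then stand; what a row does not reach is not made up. A row lasts 1/8 s, in which the tool goes at most 62.5 mm and 10.7 degrees, less where a joint would pass 70% of its speed; a pose out of reach is approached as far as the arm can. A call is refused whole if a number of a shift passes 1 or a number of a turn 1, either way. A call with a gripper value outside its range is refused whole. The fingers move at their own pace and stop on an object; the grip force is fixed at half the most. Time passes only in rows, so rows that do not move let the fingers close, or fill a call up. It gives the time, the measured TCP pose, the force, the opening and the grip force at its end, in the units of the state.
- get_obs(): the state, without advancing time (a new reading comes with each control period).
- capture(name): name is "scene" or "top" or "wrist"; returns the picture (480x640x3 uint8, red, green, blue); there is no depth.
- get_calibration(name): a dict with "mtx" (3x3 intrinsics, pixels), "position" and "attitude" of the camera in the world; the wrist camera has in their place "mount" (4x4, takes a point from camera to tool coordinates, whose origin is the TCP and whose axes are the flange's). Camera axes: x right, y down, z forward; pixel columns grow to the right and rows downward; lengths in mm; the calibration is good to about 2 mm. The wrist camera is an equidistant fisheye: a pixel r from the principal point sees the ray r / f radians off the axis. A picture is of the moment at which its call begins: read the wrist's pose just before it. get_calibration takes no time and is no camera call.
- close_job(): hands the job in; it is judged then, once.
The state is a dict: "time": time; "joint_positions": joint angles; "dq": joint speeds; "tau": joint torques, N m; "tool_pos": TCP position; "tcp_rot": TCP orientation; "contact_force": force on the tool from outside, world axes, zero at the start; "moment": the same for the moment, N m; "grip_width": finger opening in mm; "finger_force": force on a finger pad.
Only numpy, scipy, OpenCV 4.12 (cv2) and the standard library are available. Lean on these libraries where they do the work, as an engineer would, in place of code of your own. Each camera call takes 0.05 s, during which the arm holds its last target. There are 200 camera calls.

## Working session

There is one attempt and no reset: what is moved stays moved. The work goes in short steps, Python scripts to look and compute and a tool call to move; the robot and the scene stay as the last step left them, time stands still between calls to the robot, and variables do not carry over. Pictures are saved under pics/ and viewed, at most 10 in all, crops included, and the job is handed in when it is done.

Besides the shell and the picture viewer there is one more tool, called after "Request:" by a JSON object that holds its "api" and its "payload", one argument or row to a line. arm_command: Moves the arm, as the interface text tells. Its arguments: {"type":"object","properties":{"gripper":{"type":"array"},"dp":{"type":"array"},"twist":{"type":"array"}},"required":["gripper","dp","twist"]}

```bash
mkdir -p pics; ls; python3 - <<'E'
from plant import *
import cv2
print(get_obs())
for n in("scene","top"):
    cv2.imwrite(f"pics/{n}0.png",capture(n)[:,:,::-1]); print(n,get_calibration(n))
print(get_calibration("wrist"))
E
```

```text
pics
{'time': 0.0, 'joint_positions': array([ 1.13104302e+00,  3.42718315e-01,  1.52501984e+00, -1.79658595e-05,
        1.27539929e+00, -1.45998917e-01]), 'dq': array([-0.00086733, -0.00122327,  0.00032801, -0.00129562, -0.00088477,
       -0.00015052]), 'tau': array([-5.43943825e-04, -4.31248355e+01, -2.44217777e+01,  7.19388644e-02,
        5.59698092e-02, -1.19373485e-04]), 'tool_pos': array([151.81966643, 502.14098104, 226.04626745]), 'tcp_rot': array([-3.14006179e+00, -2.07741498e-04,  2.84784335e+00]), 'contact_force': array([-0.83037685, -0.12729199,  0.06836636]), 'moment': array([ 0.08757807, -0.00960457,  0.01841456]), 'finger_force': 0.0, 'grip_width': 91.78775094144663}
scene {'mtx': array([[546.15384785,   0.        , 308.15144293],
       [  0.        , 546.15384785, 232.85367668],
       [  0.        ,   0.        ,   1.        ]]), 'position': array([1001.44134526,  646.2101204 ,  964.71531934]), 'attitude': array([-2.35612568,  0.00912575,  2.42865243])}
top {'mtx': array([[618.75105924,   0.        , 323.71979083],
       [  0.        , 618.75105924, 241.38652751],
       [  0.        ,   0.        ,   1.        ]]), 'position': array([ 369.71683701,   -3.68242703, 1414.26220246]), 'attitude': array([-3.06076063,  0.01088104, -1.57603636])}
{'mtx': array([[371.64829954,   0.        , 322.71243138],
       [  0.        , 371.64829954, 237.90112641],
       [  0.        ,   0.        ,   1.        ]]), 'mount': array([[ 1.47302804e-03, -9.54009093e-01, -2.99774050e-01,
         8.04128966e+01],
       [ 9.99998403e-01,  1.70856500e-03, -5.23597191e-04,
         1.27813328e+00],
       [ 1.01169993e-03, -2.99772800e-01,  9.54010086e-01,
        -1.56890494e+02],
       [ 0.00000000e+00,  0.00000000e+00,  0.00000000e+00,
         1.00000000e+00]])}
```

View pics/top0.png

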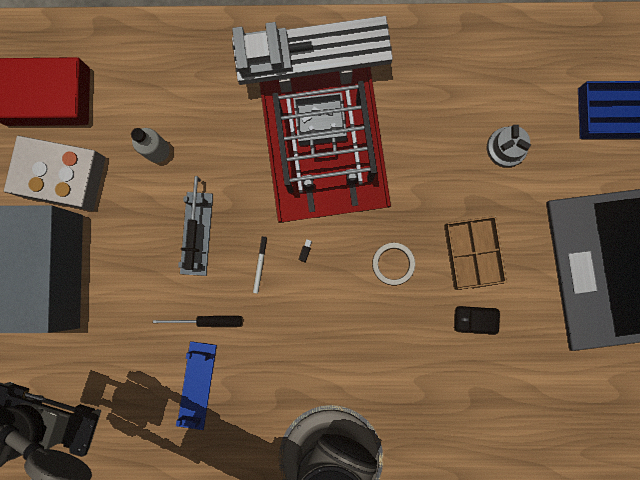

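View pics/scene0.png

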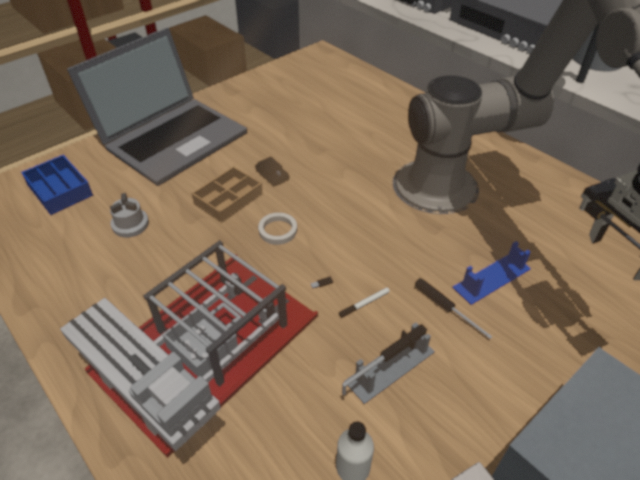

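Top view: the grey cradle with the black-handled hook is at (196,235), claw towards the top at (197,180). The blue, empty look-alike at (197,386) is the wrong colour, so it is not meant. The red tray with guard is at (325,145), with the pan near (320,120) and its handle near (325,150). I'll confirm all this in an enlarged crop.

```bash
python3 - <<'E'
import cv2
im=cv2.imread("pics/top0.png")
a=cv2.resize(im[170:285,165:225],None,fx=5,fy=5,interpolation=cv2.INTER_CUBIC)
b=cv2.resize(im[75:225,255:395],None,fx=3.5,fy=3.5,interpolation=cv2.INTER_CUBIC)
import numpy as np
c=np.zeros((600,800,3),np.uint8); c[:575,:300]=a; c[:b.shape[0],305:305+b.shape[1]]=b
cv2.imwrite("pics/crop1.png",c)
E
```

```text
(no output)
```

View pics/crop1.png

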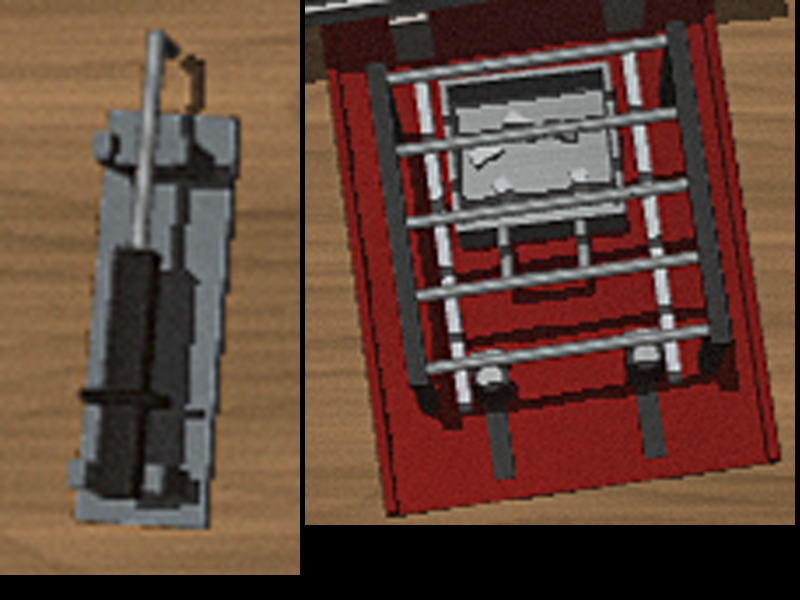

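```bash
cat > h.py <<'E'
from plant import *
import numpy as np
from scipy.spatial.transform import Rotation as R
def ray(name,px,z):
    c=get_calibration(name); M=R.from_euler('xyz',c['attitude']).as_matrix()
    d=M@np.linalg.inv(c['mtx'])@np.array([*px,1.]); p=np.array(c['position']); return p+d*(z-p[2])/d[2]
def ca(x,y): return (165+x/5,170+y/5)
def cb(x,y): return (255+(x-305)/3.5,75+y/3.5)
def wray(obs,px,z):
    c=get_calibration("wrist"); K=c['mtx']; u=np.array([(px[0]-K[0,2])/K[0,0],(px[1]-K[1,2])/K[1,1]])
    t=np.linalg.norm(u); d=np.array([*(u/t*np.sin(t)),np.cos(t)]); T=np.array(c['mount'])
    Rt=R.from_euler('xyz',obs['tcp_rot']).as_matrix(); p=np.array(obs['tool_pos'])+Rt@T[:3,3]; d=Rt@T[:3,:3]@d
    return p+d*(z-p[2])/d[2]
E
python3 - <<'E'
from h import *
np.set_printoptions(precision=1,suppress=True)
P=lambda l,f,z:np.array([ray("top",f(*p),z)[:2] for p in l])
ang=lambda v:np.arctan2(v[1],v[0])
c=P([(110,112),(238,115),(78,522),(208,527)],ca,6)
ax=c[:2].mean(0)-c[2:].mean(0);print("cradle",c,ang(ax),np.linalg.norm(ax), c[2:].mean(0)+ax*65/190)
h=P([(135,248),(112,495)],ca,67); s=P([(155,35),(143,243)],ca,62)
print("hook handle",h,h.mean(0),ang(h[0]-h[1]),"shank",s,ang(s[0]-s[1]))
L=P([(385,78),(398,150),(408,222),(417,296),(426,370)],cb,127);Rr=P([(668,42),(678,113),(688,184),(697,257),(707,330)],cb,127)
m=(L+Rr)/2; gx=(m[0]-m[4]);a=ang(gx);print("guard mid",m,a,np.linalg.norm(gx)/180,ang(np.mean(Rr-L,0))+np.pi/2,np.linalg.norm(L-Rr,axis=1))
e=(ang(np.mean(Rr-L,0))+np.pi/2); a=(a+e)/2
o=m[2]-100*np.array([np.cos(a),np.sin(a)]); A=np.array([[np.cos(a),np.sin(a)],[-np.sin(a),np.cos(a)]])
print("guide",o,a)
n=P([(388,515),(778,460)],cb,16); print("near corners in guide",(n-o)@A.T)
p=P([(442,85),(608,63),(458,232),(626,212)],cb,49); print("pan rim in guide",(p-o)@A.T,"c",((p.mean(0))-o)@A.T, ang(p[0]+p[1]-p[2]-p[3])-a)
print("arms",(P([(505,228),(580,220),(508,272),(583,262)],cb,44)-o)@A.T)
print("posts",(P([(490,362),(647,340),(490,375),(647,355)],cb,53)-o)@A.T)
E
```

```text
cradle [[599.  325.5]
 [597.2 266.3]
 [410.4 337.7]
 [407.8 278.3]] -0.06384525309151007 189.44220810475917 [473.8 303.8]
hook handle [[528.7 299.4]
 [420.3 308.2]] [474.5 303.8] -0.08064438614915705 shank [[624.3 292.8]
 [531.5 297. ]] -0.04566800066724648
guard mid [[792.9  19.7]
 [748.5  12.9]
 [704.3   7.1]
 [659.1   1.9]
 [614.2  -3.6]] 0.12943827358868762 1.0012635080762213 0.12879821673858682 [173.5 171.3 170.9 170.5 170.7]
guide [605.1  -5.8] 0.12911824516363724
near corners in guide [[ -61.6  127.9]
 [ -60.2 -128.1]]
pan rim in guide [[206.3  55.4]
 [205.9 -52.6]
 [109.3  57.7]
 [107.5 -50.7]] c [157.3   2.4] -0.021808517961753426
arms [[109.   27.5]
 [107.6 -21. ]
 [ 80.3  29.4]
 [ 80.2 -19.2]]
posts [[ 22.2  48.5]
 [ 22.7 -52.4]
 [ 13.9  49.6]
 [ 13.1 -51. ]]
```

Request:
{"api": "arm_command", "payload": {
  "gripper": [91.8,91.8,91.8,91.8,91.8],
  "dp": [
    [0,0,0.64],
    [0,0,0.64],
    [0,0,0.64],
    [0,0,0.64],
    [0,0,0.64]
  ],
  "twist": [-0.53,-0.53,-0.53,-0.53,-0.53]
}}

```text
time: 0.72
tool_pos: [151.9, 502.3, 145.9]
tcp_rot: [-3.141, -0.0, 3.081]
contact_force: [0.3, 0.3, 0.5]
grip_width: 91.8
finger_force: 0.0
```

Request:
{"api": "arm_command", "payload": {
  "gripper": [91.8,91.8,91.8,91.8,91.8],
  "dp": [
    [-0.92,-0.47,0],
    [-0.92,-0.47,0],
    [-0.92,-0.47,0],
    [-0.92,-0.47,0],
    [-0.92,-0.47,0]
  ],
  "twist": [0,0,0,0,0]
}}

```text
time: 1.35
tool_pos: [263.7, 436.1, 146.4]
tcp_rot: [-3.141, -0.0, 3.079]
contact_force: [0.1, 0.8, 0.2]
grip_width: 91.8
finger_force: 0.0
```

Request:
{"api": "arm_command", "payload": {
  "gripper": [91.8,91.8,91.8,91.8,91.8],
  "dp": [
    [-0.92,-0.47,0],
    [-0.92,-0.47,0],
    [-0.92,-0.47,0],
    [-0.92,-0.47,0],
    [-0.92,-0.47,0]
  ],
  "twist": [0,0,0,0,0]
}}

```text
time: 1.98
tool_pos: [374.7, 370.3, 146.4]
tcp_rot: [-3.141, -0.001, 3.079]
contact_force: [-0.1, 0.2, -0.5]
grip_width: 91.8
finger_force: 0.0
```

Request:
{"api": "arm_command", "payload": {
  "gripper": [91.8,91.8,91.8,91.8,91.8],
  "dp": [
    [-0.92,-0.47,0],
    [-0.92,-0.47,0],
    [-0.92,-0.47,0],
    [-0.92,-0.47,0],
    [-0.92,-0.47,0]
  ],
  "twist": [0,0,0,0,0]
}}

```text
time: 2.6
tool_pos: [485.8, 304.5, 146.3]
tcp_rot: [-3.141, -0.001, 3.079]
contact_force: [0.7, 0.4, -0.5]
grip_width: 91.5
finger_force: 0.0
```

Accurate. One close look.

```bash
python3 - <<'E'
from h import *
import cv2
print(get_obs()['tool_pos'],get_obs()['tcp_rot'])
cv2.imwrite("pics/w1.png",capture("wrist")[:,:,::-1])
E
```

```text
[485.80326146 304.46839354 146.30063569] [-3.14126339e+00 -8.08320469e-04  3.07898375e+00]
```

View pics/w1.png

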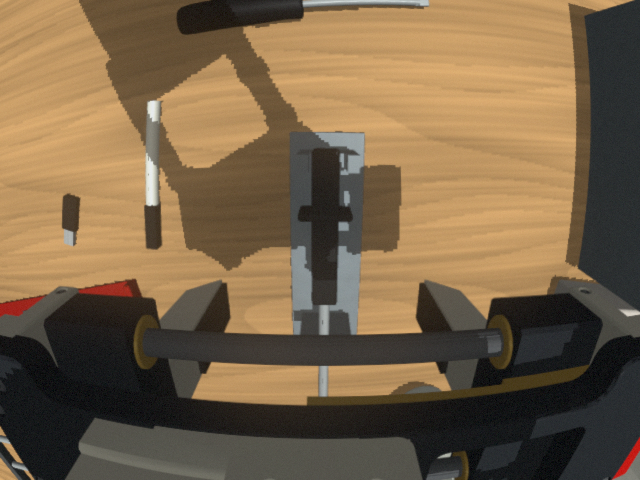

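The wrist view shows the handle from (325,150) to (325,303), the finger guard at (326,213), and the shank at (323,370), centred between the fingers.

```bash
python3 - <<'E'
from h import *
o=get_obs()
for p,z in [((325,150),67),((324.5,303),67),((326,213),71),((323.5,380),62),((328,131),6)]: print(p,wray(o,p,z).round(1))
E
```

```text
(325, 150) [424.8 309.2  67. ]
(324.5, 303) [531.3 302.3  67. ]
(326, 213) [464.8 307.4  71. ]
(323.5, 380) [606.2 297.   62. ]
(328, 131) [414.  312.5   6. ]
```

Request:
{"api": "arm_command", "payload": {
  "gripper": [91.8,91.8,91.8,91.8,91.8],
  "dp": [
    [-0.1,0,0.86],
    [0,0,0.86],
    [0,0,0.86],
    [0,0,0.86],
    [0,0,0.86]
  ],
  "twist": [0,0,0,0,0]
}}

```text
time: 3.28
tool_pos: [487.3, 305.0, 38.2]
tcp_rot: [-3.141, -0.001, 3.079]
contact_force: [-0.3, 0.8, 0.0]
grip_width: 91.7
finger_force: 0.0
```

Request:
{"api": "arm_command", "payload": {
  "gripper": [50,30,20,10,10],
  "dp": [
    [0,0,0],
    [0,0,0],
    [0,0,0],
    [0,0,0],
    [0,0,0]
  ],
  "twist": [0,0,0,0,0]
}}

```text
time: 3.9
tool_pos: [488.0, 305.0, 39.6]
tcp_rot: [3.141, 0.001, 3.079]
contact_force: [0.5, -0.0, -0.2]
grip_width: 46.2
finger_force: 0.0
```

Request:
{"api": "arm_command", "payload": {
  "gripper": [0,0,0,0,0],
  "dp": [
    [0,0,0],
    [0,0,0],
    [0,0,0],
    [0,0,0],
    [0,0,0]
  ],
  "twist": [0,0,0,0,0]
}}

```text
time: 4.53
tool_pos: [487.8, 305.0, 39.2]
tcp_rot: [3.141, -0.0, 3.079]
contact_force: [-0.4, -0.1, 0.2]
grip_width: 17.9
finger_force: 30.0
```

Request:
{"api": "arm_command", "payload": {
  "gripper": [0,0,0,0,0],
  "dp": [
    [0,0,-0.2],
    [0,0,-0.4],
    [0,0,-0.5],
    [0,0,-0.5],
    [0,0,-0.4]
  ],
  "twist": [0,0,0,0,0]
}}

```text
time: 5.15
tool_pos: [488.1, 305.0, 90.5]
tcp_rot: [3.141, 0.001, 3.079]
contact_force: [0.5, 0.2, -1.1]
grip_width: 17.5
finger_force: 30.0
```

Request:
{"api": "arm_command", "payload": {
  "gripper": [0,0,0,0,0],
  "dp": [
    [0.4,-0.03,0],
    [0.5,-0.03,0],
    [0.6,-0.03,0],
    [0.5,-0.03,0],
    [0.4,-0.03,0]
  ],
  "twist": [0,0,0,0,0]
}}

```text
time: 5.78
tool_pos: [426.6, 304.9, 89.2]
tcp_rot: [-3.141, -0.0, 3.079]
contact_force: [0.6, 0.5, -1.8]
grip_width: 18.1
finger_force: 30.0
```

Request:
{"api": "arm_command", "payload": {
  "gripper": [0,0,0,0,0],
  "dp": [
    [0,-0.9,0],
    [0,-0.9,0],
    [0,-0.9,0],
    [0,-0.9,0],
    [0,-0.9,0]
  ],
  "twist": [-0.44,-0.44,-0.44,-0.44,-0.44]
}}

```text
time: 6.4
tool_pos: [429.1, 192.0, 89.3]
tcp_rot: [3.141, 0.0, -3.011]
contact_force: [0.7, 0.7, -1.5]
grip_width: 17.4
finger_force: 30.0
```

Request:
{"api": "arm_command", "payload": {
  "gripper": [0,0,0,0,0],
  "dp": [
    [0.13,-0.9,0],
    [0.13,-0.9,0],
    [0.13,-0.9,0],
    [0.13,-0.9,0],
    [0.13,-0.9,0]
  ],
  "twist": [0,0,0,0,0]
}}

```text
time: 7.02
tool_pos: [427.5, 78.4, 89.3]
tcp_rot: [3.142, 0.001, -3.012]
contact_force: [0.4, 0.1, -0.8]
grip_width: 18.0
finger_force: 30.0
```

Request:
{"api": "arm_command", "payload": {
  "gripper": [0,0,0,0,0],
  "dp": [
    [0.13,-0.9,0],
    [0.13,-0.9,0],
    [0.13,-0.9,0],
    [0.13,-0.9,0],
    [0.13,-0.56,0]
  ],
  "twist": [0,0,0,0,0]
}}

```text
time: 7.65
tool_pos: [424.9, -27.0, 89.3]
tcp_rot: [-3.141, 0.0, -3.013]
contact_force: [1.2, 0.5, -0.8]
grip_width: 17.9
finger_force: 30.0
```

Request:
{"api": "arm_command", "payload": {
  "gripper": [0,0,0,0,0],
  "dp": [
    [-0.4,0.02,0.12],
    [-0.6,0.02,0.12],
    [-0.6,0.02,0],
    [-0.6,0,0],
    [-0.6,0,0]
  ],
  "twist": [0,0,0,0,0]
}}

```text
time: 8.28
tool_pos: [495.6, -14.6, 82.8]
tcp_rot: [3.141, 0.0, -3.011]
contact_force: [0.2, 0.4, -1.3]
grip_width: 17.7
finger_force: 30.0
```

Request:
{"api": "arm_command", "payload": {
  "gripper": [0,0,0,0,0],
  "dp": [
    [-0.6,0,0],
    [-0.6,0,0],
    [-0.6,0,0],
    [-0.5,0,0],
    [-0.23,0,0]
  ],
  "twist": [0,0,0,0,0]
}}

```text
time: 8.9
tool_pos: [557.8, -6.8, 82.8]
tcp_rot: [3.141, 0.0, -3.011]
contact_force: [-0.1, -0.2, -1.9]
grip_width: 17.7
finger_force: 30.0
```

```bash
python3 - <<'E'
from h import *
import cv2
o=get_obs();print(o['tool_pos'],o['tcp_rot'],o['contact_force'])
t=capture("top")[:,:,::-1];s=capture("scene")[:,:,::-1]
c=np.zeros((600,800,3),np.uint8)
a=cv2.resize(t[75:225,255:395],None,fx=2.8,fy=2.8,interpolation=cv2.INTER_CUBIC);c[:a.shape[0],:a.shape[1]]=a
b=cv2.resize(s[240:390,140:290],None,fx=2.6,fy=2.6,interpolation=cv2.INTER_CUBIC);c[:b.shape[0],400:400+b.shape[1]]=b
cv2.imwrite("pics/c2.png",c)
E
```

```text
[557.84077023  -6.84481745  82.84913117] [ 3.14143071e+00  1.76441300e-05 -3.01114781e+00] [-0.09738158 -0.19249155 -1.92530037]
```

View pics/c2.png

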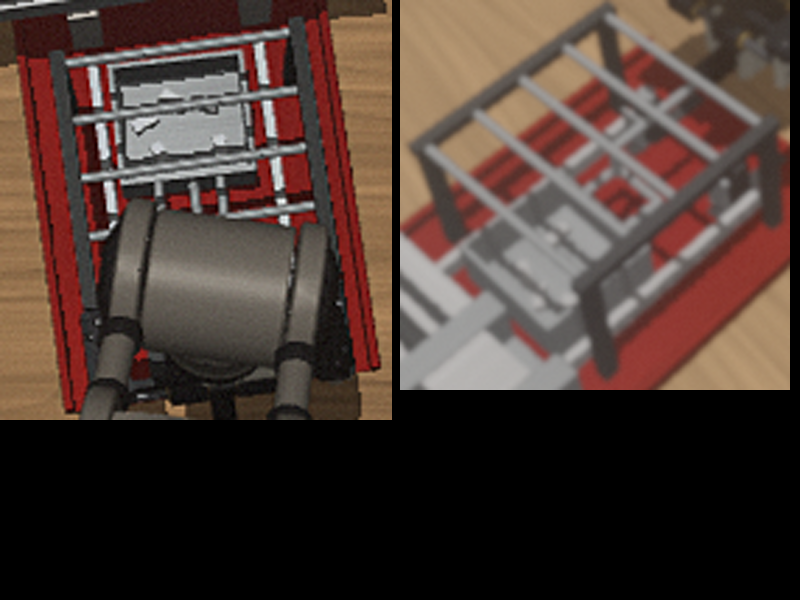

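Top crop: the shank enters between the handle arms (160,190) and (222,190) and ends near (195,182). I'll check that against the model.

```bash
python3 - <<'E'
from h import *
o=np.array([605.1,-5.8]);a=.1291;A=np.array([[np.cos(a),np.sin(a)],[-np.sin(a),np.cos(a)]])
f=lambda x,y,z:(A@(ray("top",(255+x/2.8,75+y/2.8),z)[:2]-o)).round(1)
print("claw far top",f(195,182,106),"shank",f(196,208,106),"wall near rim",f(170,187,49),f(235,180,49),"arms",f(160,190,48),f(222,190,48))
p=A@(get_obs()['tool_pos'][:2]-o);print("tcp",p)
E
```

```text
claw far top [90.2  1.1] shank [70.  3.] wall near rim [103.   20.1] [101.6 -32.3] arms [101.9  28.3] [ 95.2 -20.9]
tcp [-47.49180076   4.7724926 ]
```

Request:
{"api": "arm_command", "payload": {
  "gripper": [0,0,0,0,0],
  "dp": [
    [0,-0.02,0.3],
    [0,-0.02,0.3],
    [0,0,0.2],
    [0,0,0.2],
    [0,0,0.2]
  ],
  "twist": [0,0,0,0,0]
}}

```text
time: 9.62
tool_pos: [557.1, -8.6, 52.9]
tcp_rot: [3.142, 0.0, -3.012]
contact_force: [0.5, 0.6, -1.8]
grip_width: 17.8
finger_force: 30.0
```

Request:
{"api": "arm_command", "payload": {
  "gripper": [0,0,0,0,0],
  "dp": [
    [0,0,0.2],
    [0,0,0.2],
    [0,0,0.15],
    [0,0,0.08],
    [0,0,0]
  ],
  "twist": [0,0,0,0,0]
}}

```text
time: 10.25
tool_pos: [557.1, -8.6, 37.4]
tcp_rot: [3.141, -0.0, -3.012]
contact_force: [-0.4, 0.6, -1.2]
grip_width: 18.1
finger_force: 30.0
```

Request:
{"api": "arm_command", "payload": {
  "gripper": [0,0,0,0,0],
  "dp": [
    [0.08,0,0],
    [0.1,0,0],
    [0.1,0,0],
    [0.1,0,0],
    [0.1,0,0]
  ],
  "twist": [0,0,0,0,0]
}}

```text
time: 10.88
tool_pos: [545.6, -10.2, 37.7]
tcp_rot: [-3.141, 0.001, -3.012]
contact_force: [3.2, 0.9, -1.7]
grip_width: 17.6
finger_force: 30.0
```

Request:
{"api": "arm_command", "payload": {
  "gripper": [0,0,0,0,0],
  "dp": [
    [0.12,0,0],
    [0.12,0,0],
    [0.12,0,0],
    [0.12,0,0],
    [0.12,0,0]
  ],
  "twist": [0,0,0,0,0]
}}

```text
time: 11.5
tool_pos: [530.2, -12.1, 37.5]
tcp_rot: [3.142, 0.0, -3.012]
contact_force: [4.3, 0.1, -1.3]
grip_width: 17.7
finger_force: 30.0
```

Request:
{"api": "arm_command", "payload": {
  "gripper": [0,0,0,0,0],
  "dp": [
    [0.14,0,0],
    [0.14,0,0],
    [0.14,0,0],
    [0.14,0,0],
    [0.14,0,0]
  ],
  "twist": [0,0,0,0,0]
}}

```text
time: 12.12
tool_pos: [512.8, -14.4, 37.5]
tcp_rot: [3.142, 0.0, -3.012]
contact_force: [3.7, 1.5, -0.6]
grip_width: 17.8
finger_force: 30.0
```

Request:
{"api": "arm_command", "payload": {
  "gripper": [0,0,0,0,0],
  "dp": [
    [0.12,0,0],
    [0.12,0,0],
    [0.12,0,0],
    [0.12,0,0],
    [0.1,0,0]
  ],
  "twist": [0,0,0,0,0]
}}

```text
time: 12.75
tool_pos: [498.4, -16.2, 37.4]
tcp_rot: [3.141, -0.0, -3.012]
contact_force: [3.8, -0.6, -0.8]
grip_width: 17.8
finger_force: 30.0
```

```bash
python3 - <<'E'
from h import *
import cv2
t=cv2.imread("pics/top0.png");s=capture("scene")[:,:,::-1]
c=np.zeros((600,800,3),np.uint8)
a=cv2.resize(t[162:197,295:367],None,fx=8,fy=8,interpolation=cv2.INTER_CUBIC);c[:280,:576]=a
b=cv2.resize(s[255:335,170:290],None,fx=4,fy=4,interpolation=cv2.INTER_CUBIC);c[280:600,:480]=b
cv2.imwrite("pics/c3.png",c)
# predicted scene px of pad-face positions at z=53,y=+-50
cal=get_calibration("scene");M=R.from_euler('xyz',cal['attitude']).as_matrix();a=.1291
for x in(0,20,40):
  for y in(38,-62):
    for z in (53,):
      P=np.array([605.1+x*np.cos(a)-y*np.sin(a),-5.8+x*np.sin(a)+y*np.cos(a),z]);q=cal['mtx']@M.T@(P-cal['position']);q=q[:2]/q[2]
      print(x,y,((q-[170,255])*4+[0,280]).round())
E
```

```text
0 38 [383. 439.]
0 -62 [255. 345.]
20 38 [356. 461.]
20 -62 [228. 365.]
40 38 [329. 484.]
40 -62 [200. 386.]
```

View pics/c3.png

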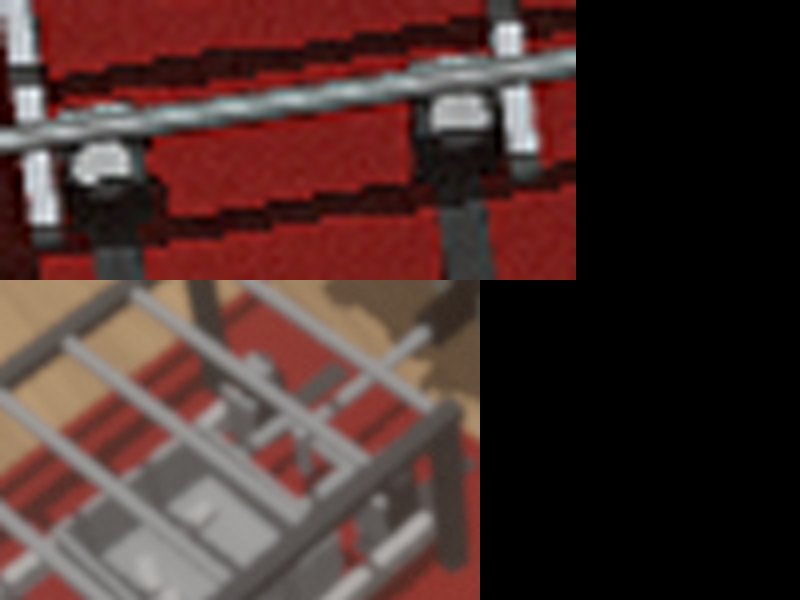

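```bash
python3 - <<'E'
from h import *
o=np.array([605.1,-5.8]);a=.1291;A=np.array([[np.cos(a),np.sin(a)],[-np.sin(a),np.cos(a)]])
f=lambda x,y,z:(A@(ray("top",(295+x/8,162+y/8),z)[:2]-o)).round(1)
for z in (35,53): print(z,f(105,103,z),f(455,57,z),f(105,185,z),f(460,132,z))
p=np.linspace(0,1,1)
E
```

```text
35 [33.6 47. ] [ 33.2 -52.6] [10.4 50.1] [ 11.8 -51. ]
53 [30.1 46.8] [ 29.7 -51.5] [ 7.2 49.9] [  8.6 -49.9]
```

Request:
{"api": "arm_command", "payload": {
  "gripper": [0,0,0,0,0],
  "dp": [
    [0.12,0,0],
    [0.12,0,0],
    [0.1,0,0],
    [0.1,0,0],
    [0.06,0,0]
  ],
  "twist": [0,0,0,0,0]
}}

```text
time: 13.42
tool_pos: [486.1, -17.9, 37.5]
tcp_rot: [3.142, 0.0, -3.012]
contact_force: [4.0, 0.5, -2.3]
grip_width: 17.8
finger_force: 30.0
```

Request:
{"api": "arm_command", "payload": {
  "gripper": [0,0,0,0,0],
  "dp": [
    [0.02,0,0],
    [0.02,0,0],
    [0.02,0,0],
    [0.02,0,0],
    [0.02,0,0]
  ],
  "twist": [0,0,0,0,0]
}}

```text
time: 14.05
tool_pos: [483.7, -18.1, 37.5]
tcp_rot: [3.142, 0.0, -3.012]
contact_force: [3.5, 1.7, -1.8]
grip_width: 18.0
finger_force: 30.0
```

Request:
{"api": "arm_command", "payload": {
  "gripper": [0,0,0,0,0],
  "dp": [
    [0.025,0,0],
    [0.025,0,0],
    [0.02,0,0],
    [0.02,0,0],
    [0,0,0]
  ],
  "twist": [0,0,0,0,0]
}}

```text
time: 14.68
tool_pos: [481.4, -18.4, 37.4]
tcp_rot: [3.142, -0.0, -3.012]
contact_force: [3.3, 0.7, -1.7]
grip_width: 17.7
finger_force: 30.0
```

Request:
{"api": "arm_command", "payload": {
  "gripper": [0,0,0,0,0],
  "dp": [
    [0.025,0,0],
    [0.025,0,0],
    [0.02,0,0],
    [0.02,0,0],
    [0,0,0]
  ],
  "twist": [0,0,0,0,0]
}}

```text
time: 15.3
tool_pos: [479.2, -18.7, 37.5]
tcp_rot: [3.141, -0.0, -3.012]
contact_force: [3.4, 0.6, -1.2]
grip_width: 17.6
finger_force: 30.0
```

Request:
{"api": "arm_command", "payload": {
  "gripper": [0,0,0,0,0],
  "dp": [
    [0.025,0,0],
    [0.025,0,0],
    [0.02,0,0],
    [0.02,0,0],
    [0,0,0]
  ],
  "twist": [0,0,0,0,0]
}}

```text
time: 15.92
tool_pos: [476.9, -19.0, 37.5]
tcp_rot: [3.141, -0.0, -3.012]
contact_force: [2.5, 0.2, -0.9]
grip_width: 17.8
finger_force: 30.0
```

Request:
{"api": "arm_command", "payload": {
  "gripper": [0,0,0,0,0],
  "dp": [
    [0.025,0,0],
    [0.025,0,0],
    [0.02,0,0],
    [0.02,0,0],
    [0,0,0]
  ],
  "twist": [0,0,0,0,0]
}}

```text
time: 16.55
tool_pos: [475.1, -19.4, 37.6]
tcp_rot: [-3.141, 0.001, -3.012]
contact_force: [5.6, 0.3, -2.2]
grip_width: 17.9
finger_force: 30.0
```

Request:
{"api": "arm_command", "payload": {
  "gripper": [0,0,0,0,0],
  "dp": [
    [0.02,0,0],
    [0.02,0,0],
    [0,0,0],
    [0,0,0],
    [0,0,0]
  ],
  "twist": [0,0,0,0,0]
}}

```text
time: 17.18
tool_pos: [474.3, -19.6, 37.6]
tcp_rot: [-3.141, 0.001, -3.012]
contact_force: [5.0, -0.5, -2.6]
grip_width: 17.9
finger_force: 30.0
```

Request:
{"api": "arm_command", "payload": {
  "gripper": [0,0,0,0,0],
  "dp": [
    [0.02,0,0],
    [0.02,0,0],
    [0,0,0],
    [0,0,0],
    [0,0,0]
  ],
  "twist": [0,0,0,0,0]
}}

```text
time: 17.8
tool_pos: [473.5, -19.9, 37.6]
tcp_rot: [-3.141, 0.001, -3.013]
contact_force: [7.2, -1.0, -3.0]
grip_width: 18.1
finger_force: 30.0
```

Request:
{"api": "arm_command", "payload": {
  "gripper": [0,0,0,0,0],
  "dp": [
    [0.02,0,0],
    [0.02,0,0],
    [0.02,0,0],
    [0,0,0],
    [0,0,0]
  ],
  "twist": [0,0,0,0,0]
}}

```text
time: 18.42
tool_pos: [472.9, -20.1, 37.8]
tcp_rot: [-3.141, 0.003, -3.013]
contact_force: [9.0, -0.4, -2.7]
grip_width: 17.5
finger_force: 30.0
```

Request:
{"api": "arm_command", "payload": {
  "gripper": [0,0,0,0,0],
  "dp": [
    [0.03,0,0],
    [0.03,0,0],
    [0,0,0],
    [0,0,0],
    [0,0,0]
  ],
  "twist": [0,0,0,0,0]
}}

```text
time: 19.05
tool_pos: [472.3, -20.4, 38.0]
tcp_rot: [-3.14, 0.005, -3.013]
contact_force: [10.1, 0.6, -4.4]
grip_width: 17.6
finger_force: 30.0
```

Request:
{"api": "arm_command", "payload": {
  "gripper": [0,0,0,0,0],
  "dp": [
    [0.04,0,0],
    [0.03,0,0],
    [0.02,0,0],
    [0,0,0],
    [0,0,0]
  ],
  "twist": [0,0,0,0,0]
}}

```text
time: 19.68
tool_pos: [471.5, -20.8, 38.3]
tcp_rot: [-3.139, 0.008, -3.013]
contact_force: [14.2, 2.2, -5.2]
grip_width: 17.8
finger_force: 30.0
```

Request:
{"api": "arm_command", "payload": {
  "gripper": [0,0,0,0,0],
  "dp": [
    [0,0,0],
    [0,0,0],
    [0,0,0],
    [0,0,0],
    [0,0,0]
  ],
  "twist": [0,0,0,0,0]
}}

```text
time: 20.3
tool_pos: [471.5, -20.8, 38.3]
tcp_rot: [-3.139, 0.008, -3.013]
contact_force: [14.6, 0.1, -5.7]
grip_width: 18.1
finger_force: 30.0
```

Request:
{"api": "arm_command", "payload": {
  "gripper": [0,0,0,0,0],
  "dp": [
    [0,0,0],
    [0,0,0],
    [0,0,0],
    [0,0,0],
    [0,0,0]
  ],
  "twist": [0,0,0,0,0]
}}

```text
time: 20.92
tool_pos: [471.5, -20.8, 38.3]
tcp_rot: [-3.139, 0.008, -3.013]
contact_force: [15.9, 0.5, -4.8]
grip_width: 17.8
finger_force: 30.0
```

```bash
python3 - <<'E'
from h import *
import cv2
o=get_obs();print(o['contact_force'],o['moment'])
s=capture("scene")[:,:,::-1]
c=cv2.resize(s[240:360,150:310],None,fx=5,fy=5,interpolation=cv2.INTER_CUBIC)
cv2.imwrite("pics/c4.png",c)
E
```

```text
[15.89187085  0.49464784 -4.79756276] [ 0.26040185 -1.99580799 -0.0327111 ]
```

View pics/c4.png

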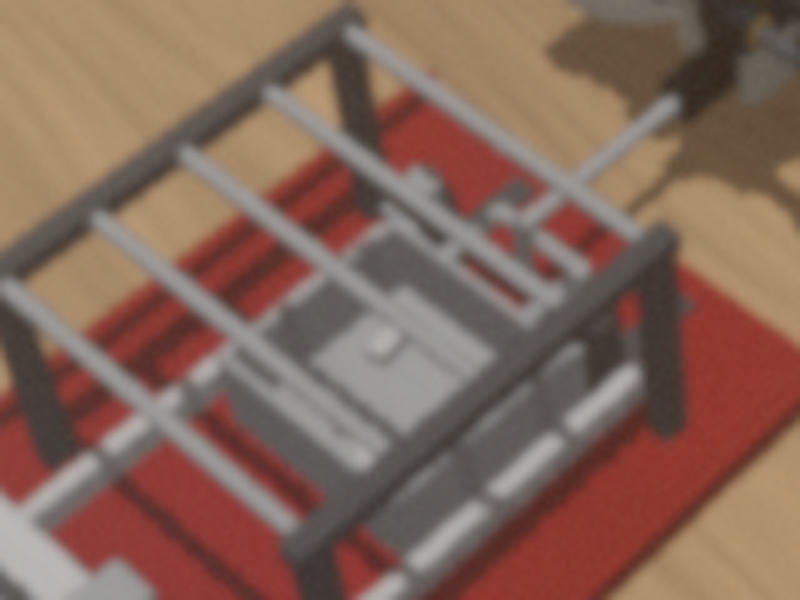

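The pan is seated against the post at (425,190), with the claw at (520,225) inside the handle. It has been held at about 14 N for over 1 s, so I'm easing off slowly.

Request:
{"api": "arm_command", "payload": {
  "gripper": [0,0,0,0,0],
  "dp": [
    [-0.02,0,0],
    [-0.02,0,0],
    [-0.02,0,0],
    [-0.02,0,0],
    [-0.02,0,0]
  ],
  "twist": [0,0,0,0,0]
}}

```text
time: 21.6
tool_pos: [472.1, -20.3, 37.9]
tcp_rot: [-3.14, 0.004, -3.013]
contact_force: [8.4, 0.9, -1.9]
grip_width: 17.7
finger_force: 30.0
```

Request:
{"api": "arm_command", "payload": {
  "gripper": [0,0,0,0,0],
  "dp": [
    [-0.02,0,0],
    [-0.02,0,0],
    [-0.02,0,0],
    [-0.02,0,0],
    [-0.02,0,0]
  ],
  "twist": [0,0,0,0,0]
}}

```text
time: 22.22
tool_pos: [472.8, -19.8, 37.6]
tcp_rot: [-3.141, 0.0, -3.013]
contact_force: [4.8, -1.8, -1.9]
grip_width: 17.6
finger_force: 30.0
```

Request:
{"api": "arm_command", "payload": {
  "gripper": [0,0,0,0,0],
  "dp": [
    [-0.02,0,0],
    [-0.02,0,0],
    [-0.02,0,0],
    [-0.02,0,0],
    [-0.02,0,0]
  ],
  "twist": [0,0,0,0,0]
}}

```text
time: 22.85
tool_pos: [474.2, -19.0, 37.1]
tcp_rot: [3.141, -0.002, -3.012]
contact_force: [-0.1, -0.3, -0.8]
grip_width: 17.7
finger_force: 30.0
```

Request:
{"api": "arm_command", "payload": {
  "gripper": [0,0,0,0,0],
  "dp": [
    [-0.05,0,0],
    [-0.08,0,0],
    [-0.1,0,0],
    [-0.08,0,0],
    [0,0,0]
  ],
  "twist": [0,0,0,0,0]
}}

```text
time: 23.48
tool_pos: [482.9, -18.2, 37.4]
tcp_rot: [3.142, 0.0, -3.012]
contact_force: [-0.4, 0.1, -2.0]
grip_width: 17.9
finger_force: 30.0
```

Request:
{"api": "arm_command", "payload": {
  "gripper": [0,0,0,0,0],
  "dp": [
    [0,0,-0.1],
    [0,0,-0.2],
    [0,0,-0.2],
    [0,0,-0.2],
    [0,0,-0.2]
  ],
  "twist": [0,0,0,0,0]
}}

```text
time: 24.1
tool_pos: [482.8, -18.3, 60.4]
tcp_rot: [3.142, 0.0, -3.012]
contact_force: [0.2, 0.6, -1.4]
grip_width: 17.8
finger_force: 30.0
```

Request:
{"api": "arm_command", "payload": {
  "gripper": [0,0,0,0,0],
  "dp": [
    [0,0,-0.2],
    [0,0,-0.2],
    [0,0,-0.22],
    [0,0,0],
    [0.1,0,0]
  ],
  "twist": [0,0,0,0,0]
}}

```text
time: 24.72
tool_pos: [480.2, -18.6, 75.4]
tcp_rot: [3.142, 0.0, -3.012]
contact_force: [0.4, 0.0, -1.3]
grip_width: 17.6
finger_force: 30.0
```

Request:
{"api": "arm_command", "payload": {
  "gripper": [0,0,0,0,0],
  "dp": [
    [0.3,0,0],
    [0.4,0,0],
    [0.5,0,0],
    [0.6,0,0],
    [0.45,0,0]
  ],
  "twist": [0,0,0,0,0]
}}

```text
time: 25.35
tool_pos: [423.2, -25.9, 75.5]
tcp_rot: [3.141, -0.0, -3.012]
contact_force: [0.4, -0.8, -1.4]
grip_width: 18.0
finger_force: 30.0
```

```bash
python3 - <<'E'
from h import *
import cv2
o=get_obs();print(o['tool_pos'],o['tcp_rot'],o['contact_force'])
t=capture("top")[:,:,::-1];s=capture("scene")[:,:,::-1]
c=np.zeros((600,800,3),np.uint8)
a=cv2.resize(t[75:225,255:395],None,fx=2.8,fy=2.8,interpolation=cv2.INTER_CUBIC);c[:a.shape[0],:a.shape[1]]=a
b=cv2.resize(s[170:330,190:350],None,fx=2.5,fy=2.5,interpolation=cv2.INTER_CUBIC);c[:400,400:800]=b
cv2.imwrite("pics/c5.png",c)
E
```

```text
[423.22493321 -25.90797009  75.4623127 ] [ 3.14138043e+00 -3.50488535e-04 -3.01231183e+00] [ 0.44133741 -0.82341924 -1.44165678]
```

View pics/c5.png

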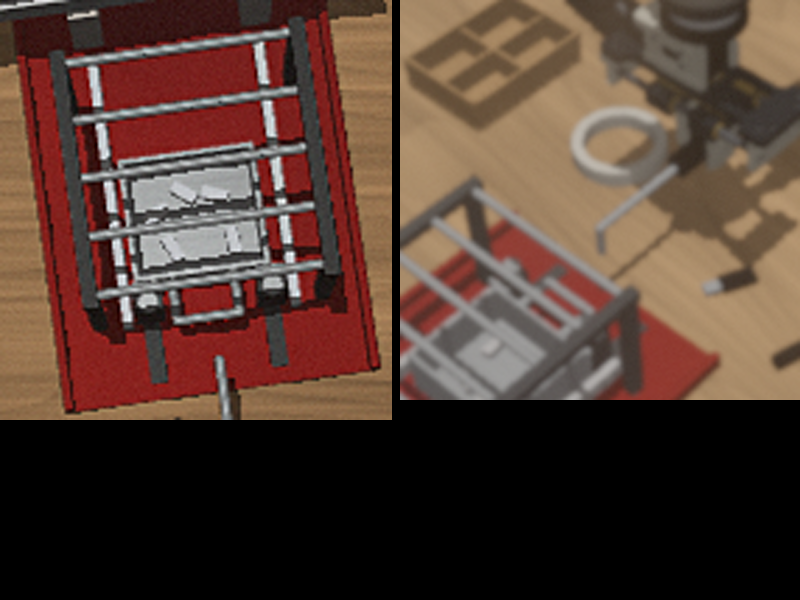

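The pan rests at the posts at (147,300) and (272,283), roughly square. The hook is free, with its claw end at (219,357) in the top crop. Next I'm checking how far the hook has shifted in the grip.

```bash
python3 - <<'E'
from h import *
import cv2
o=get_obs();cal=get_calibration("top");M=R.from_euler('xyz',cal['attitude']).as_matrix()
y=o['tcp_rot'][2]; fx=-np.array([np.cos(y),np.sin(y),0])
for nm in("top","scene"):
  cal=get_calibration(nm);M=R.from_euler('xyz',cal['attitude']).as_matrix()
  for L,dz in((142,23),(138,-15),(60,23)):
    P=o['tool_pos']+fx*L+[0,0,dz]; q=cal['mtx']@M.T@(P-cal['position']);q=q[:2]/q[2]
    print(nm,L,dz, ((q-[255,75])*2.8).round(1) if nm=="top" else ((q-[190,170])*2.5+[400,0]).round(1))
f=lambda x,yy,z:ray("top",(255+x/2.8,75+yy/2.8),z)
g=lambda p,q,z:np.arctan2(*( (lambda d:(-d[0],d[1]))(f(*p,z)-f(*q,z))))
print("pan far edge angle",g((120,162),(252,146),49),"near",g((142,279),(268,263),49),"bar",g((180,320),(240,313),48))
E
```

```text
top 142 23 [214.9 351.9]
top 138 -15 [215.5 364. ]
top 60 23 [229.4 457.6]
scene 142 23 [591.4 228.8]
scene 138 -15 [597.4 255.3]
scene 60 23 [656.8 176.9]
pan far edge angle 0.11470033149150509 near 0.12053249354300892 bar 0.11027790530723929
```

Request:
{"api": "arm_command", "payload": {
  "gripper": [0,0,0,0,0],
  "dp": [
    [0,0.3,-0.3],
    [-0.13,0.8,-0.3],
    [-0.13,0.9,-0.2],
    [-0.13,0.9,0],
    [-0.13,0.9,0]
  ],
  "twist": [0,0,0,0,0]
}}

```text
time: 26.08
tool_pos: [425.7, 71.3, 96.1]
tcp_rot: [-3.142, 0.001, -3.012]
contact_force: [-0.4, -0.6, -1.3]
grip_width: 17.9
finger_force: 30.0
```

Request:
{"api": "arm_command", "payload": {
  "gripper": [0,0,0,0,0],
  "dp": [
    [-0.13,0.9,0],
    [-0.13,0.9,0],
    [-0.13,0.9,0],
    [-0.13,0.9,0],
    [-0.13,0.9,0]
  ],
  "twist": [0,0,0,0,0]
}}

```text
time: 26.7
tool_pos: [427.1, 185.2, 96.0]
tcp_rot: [3.141, 0.001, -3.012]
contact_force: [-0.6, -0.1, -1.2]
grip_width: 17.9
finger_force: 30.0
```

Request:
{"api": "arm_command", "payload": {
  "gripper": [0,0,0,0,0],
  "dp": [
    [0,0.9,0],
    [0,0.9,0],
    [0,0.9,0],
    [0,0.9,0],
    [0,0.9,0]
  ],
  "twist": [0.44,0.44,0.44,0.44,0.44]
}}

```text
time: 27.32
tool_pos: [420.8, 297.4, 96.0]
tcp_rot: [3.141, 0.001, 3.078]
contact_force: [0.5, -0.2, -0.8]
grip_width: 18.1
finger_force: 30.0
```

Request:
{"api": "arm_command", "payload": {
  "gripper": [0,0,0,0,0],
  "dp": [
    [-0.4,0.1,0],
    [-0.6,0.12,0],
    [-0.7,0.12,0],
    [-0.6,0.1,0],
    [-0.4,0.03,0]
  ],
  "twist": [0,0,0,0,0]
}}

```text
time: 27.95
tool_pos: [490.0, 303.0, 95.6]
tcp_rot: [3.141, 0.0, 3.079]
contact_force: [0.0, -0.9, -1.2]
grip_width: 17.8
finger_force: 30.0
```

Request:
{"api": "arm_command", "payload": {
  "gripper": [0,0,0,0,0],
  "dp": [
    [0,0,0.2],
    [0,0,0.3],
    [0,0,0.3],
    [0,0,0.3],
    [0,0,0.2]
  ],
  "twist": [0,0,0,0,0]
}}

```text
time: 28.58
tool_pos: [488.5, 303.3, 62.3]
tcp_rot: [-3.141, -0.001, 3.079]
contact_force: [0.6, -0.3, -1.3]
grip_width: 18.0
finger_force: 30.0
```

```bash
python3 - <<'E'
from h import *
import cv2
o=get_obs();print(o['tool_pos'],o['tcp_rot'],o['contact_force'])
w=capture("wrist")[:,:,::-1];s=capture("scene")[:,:,::-1]
c=np.zeros((600,800,3),np.uint8)
c[:400,:400]=cv2.resize(w[120:420,170:470],(400,400),interpolation=cv2.INTER_CUBIC)
c[:400,400:]=cv2.resize(s[310:410,330:430],(400,400),interpolation=cv2.INTER_CUBIC)
cv2.imwrite("pics/c6.png",c)
E
```

```text
[488.5227449  303.33937006  62.29665461] [-3.14131573e+00 -6.43251157e-04  3.07927821e+00] [ 0.6285211  -0.3464829  -1.29892716]
```

View pics/c6.png

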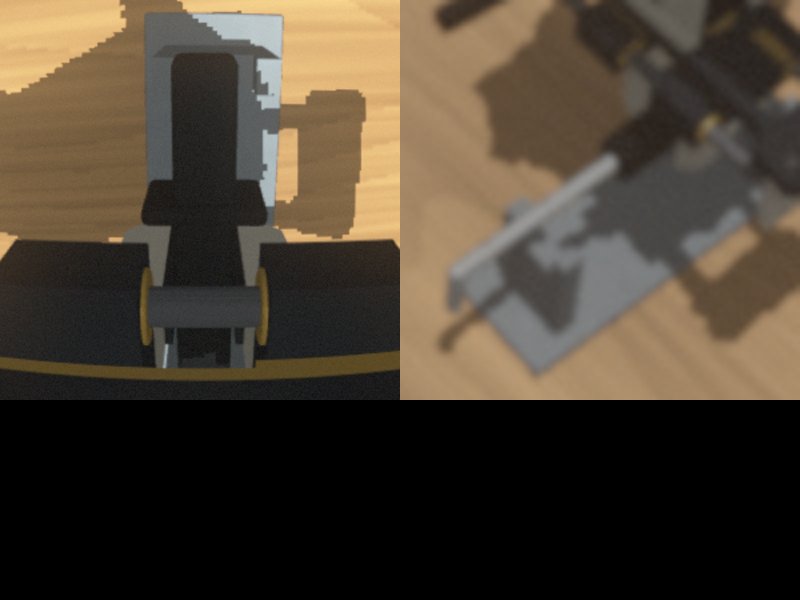

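Request:
{"api": "arm_command", "payload": {
  "gripper": [0,0,0,0,0],
  "dp": [
    [0,0.07,0.15],
    [0,0,0.25],
    [0,0,0.25],
    [0,0,0.15],
    [0,0,0.05]
  ],
  "twist": [0,0,0,0,0]
}}

```text
time: 29.3
tool_pos: [488.9, 305.0, 41.3]
tcp_rot: [-3.141, -0.0, 3.079]
contact_force: [-0.3, 0.5, -0.5]
grip_width: 17.7
finger_force: 30.0
```

Request:
{"api": "arm_command", "payload": {
  "gripper": [0,0,0,0,0],
  "dp": [
    [0,0,0.02],
    [0,0,0.02],
    [0,0,0],
    [0,0,0],
    [0,0,0]
  ],
  "twist": [0,0,0,0,0]
}}

```text
time: 29.92
tool_pos: [489.0, 305.1, 40.8]
tcp_rot: [3.141, 0.0, 3.079]
contact_force: [0.1, -0.1, -1.1]
grip_width: 18.0
finger_force: 30.0
```

Request:
{"api": "arm_command", "payload": {
  "gripper": [0,0,0,0,0],
  "dp": [
    [0,0,0.02],
    [0,0,0.02],
    [0,0,0.02],
    [0,0,0],
    [0,0,0]
  ],
  "twist": [0,0,0,0,0]
}}

```text
time: 30.55
tool_pos: [489.0, 305.1, 39.3]
tcp_rot: [3.141, 0.0, 3.079]
contact_force: [0.0, -0.7, -0.6]
grip_width: 17.8
finger_force: 30.0
```

Now at the original height, so I release slowly.

Request:
{"api": "arm_command", "payload": {
  "gripper": [20,22,25,30,40],
  "dp": [
    [0,0,0],
    [0,0,0],
    [0,0,0],
    [0,0,0],
    [0,0,0]
  ],
  "twist": [0,0,0,0,0]
}}

```text
time: 31.18
tool_pos: [489.0, 305.1, 39.2]
tcp_rot: [3.141, 0.0, 3.079]
contact_force: [0.9, 0.1, 0.5]
grip_width: 36.0
finger_force: 0.0
```

Request:
{"api": "arm_command", "payload": {
  "gripper": [60,91.8,91.8,91.8,91.8],
  "dp": [
    [0,0,0],
    [0,0,0],
    [0,0,0],
    [0,0,0],
    [0,0,0]
  ],
  "twist": [0,0,0,0,0]
}}

```text
time: 31.8
tool_pos: [489.0, 305.1, 39.3]
tcp_rot: [3.141, 0.0, 3.079]
contact_force: [0.4, 0.0, 0.5]
grip_width: 85.2
finger_force: 0.0
```

Request:
{"api": "arm_command", "payload": {
  "gripper": [91.8,91.8,91.8,91.8,91.8],
  "dp": [
    [0,0,-0.3],
    [0,0,-0.9],
    [0,0,-0.9],
    [0,0,-0.9],
    [0,0,-0.9]
  ],
  "twist": [0,0,0,0,0]
}}

```text
time: 32.42
tool_pos: [489.0, 305.2, 138.1]
tcp_rot: [3.141, 0.001, 3.079]
contact_force: [0.1, -0.1, 0.2]
grip_width: 91.8
finger_force: 0.0
```

```bash
python3 - <<'E'
from h import *
import cv2
o=get_obs();print(o['tool_pos'],o['tcp_rot'],o['contact_force'])
w=capture("wrist")[:,:,::-1];s=capture("scene")[:,:,::-1]
c=np.zeros((600,800,3),np.uint8)
c[:400,:400]=cv2.resize(w[120:420,170:470],(400,400),interpolation=cv2.INTER_CUBIC)
c[:400,400:]=cv2.resize(s[300:420,320:440],(400,400),interpolation=cv2.INTER_CUBIC)
cv2.imwrite("pics/c7.png",c)
E
```

```text
[489.01936855 305.15709579 138.10194816] [3.14122132e+00 5.91437128e-04 3.07910130e+00] [ 0.07616509 -0.10812972  0.24354171]
```

View pics/c7.png

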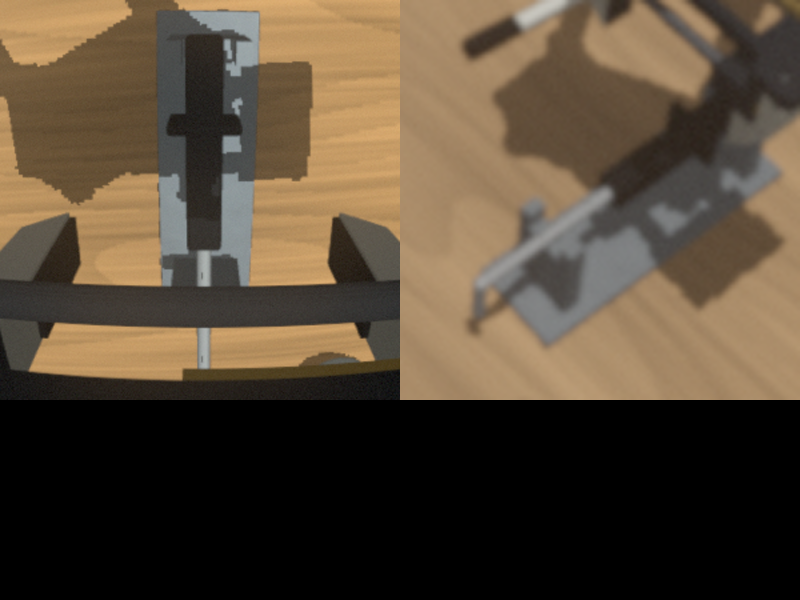

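The hook lies straight in both saddles: handle at (205,140), shank at (203,310), claw down. The gripper is clear, so I'm handing in.

```bash
python3 -c "
from plant import *
print(close_job())"
```

```text
the job is handed in; nothing more can be done
None
```

The job is handed in, with no verdict returned: the pan was drawn to the buffers, pressed with about 14–16 N measured for over a second and eased off to rest against them, about 0.015 rad off square in the camera view, and the hook is back in its grey cradle.

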